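Release the parts trolley, roll it to the yellow station and lock it

ROBOT

A 6-joint arm with a two-finger parallel gripper is mounted at the origin on a cart in front of the work surface, level with it; the furniture and walls round the work are solid. World frame = base frame: x ahead of the robot, y to its left, z up, the work surface at z = 0. Lengths are in mm, angles in rad, forces in N, time in s.
With the tool pointing down it reaches from about 325 to 850 mm from the base axis. Payload 4.4 kg.
Tool frame: the origin (TCP) lies between the finger pads; the fingertips stand 25 mm ahead of it and the grasp point (between the pads) lies 6 mm ahead of it; y points along the fingers, z is the direction in which the jaws open and shut, and the axes are right-handed (so a half turn about y gives the same grasp; the last joint's range is limited). The gripper opens to 94 mm and grips with 3 to 60 N. Pads are 16 mm wide; open, the fingers measure 119 mm over their backs; the gripper's body (75 mm by 177 mm) begins 78 mm behind the grasp point.
Start: joints at [1.119, 0.207, 1.542, -0, 1.393, -0.15], TCP at [170.922, 549.011, 230.447] pointing down, gripper open.
Joint ranges: [-2.73, 2.73], [-0.86, 2.22], [0.23, 2.46], [-1.11, 4.25], [0.08, 2.63], [-2.82, 2.82]. Speed limits (rad/s): [2.79, 2.79, 3.14, 3.14, 3.14, 3.14].

INTERFACE

Orientations are given as a unit quaternion [x, y, z, w].
In Python, from workcell import env gives the robot as it stands.
- The arm moves only by the shell command python3 -m crank 'ROWS' [OPENING]. ROWS is JSON, a list of rows, each an object with "xyz": the shift along the world's x, y, z in m, a list of three; "spin": the turn about the world's z in rad. A call has exactly 10 rows; each row shifts and turns the pose as measured when the row begins; what a row does not reach is not made up. A row lasts 1/8 s, in which the tool goes at most 62.5 mm and 10.7 degrees, less where a joint would pass 70% of its speed; a pose out of reach is approached as far as the arm can. A call with a gripper value outside its range is refused whole. OPENING is the finger opening in m, from 0 to 0.094, set as the call begins (- or left out, the last holds). The fingers move at their own pace and stop on an object; the grip force is fixed at half the most. Time passes only in rows, so rows that do not move let the fingers close, or fill a call up. It gives the time, the measured TCP pose, the force and the opening at its end, in the units of the state.
- env.get_obs(): the state, without advancing time (a new reading comes with each control period).
- env.capture(name): name is "scene" or "top" or "wrist"; returns the picture (480x640x3 uint8, red, green, blue); there is no depth.
- env.camera_model(name): a dict with "fovy" (degrees; the focal length in pixels is half the picture's height over the tangent of half this angle, whatever the lens; pixels are square), "cx", "cy" (the principal point, pixels), "R" (3x3) and "t" (3): a world point X has camera coordinates R X + t. Camera axes: x right, y down, z forward; pixel columns grow to the right and rows downward; lengths in mm; the calibration is good to about 2 mm. A picture is of the moment at which its call begins: read the wrist's pose just before it. camera_model takes no time and is no camera call; for the wrist camera it gives the pose at the moment of the call.
- env.sign_off(): hands the job in, once; it reports no verdict.
The state is a dict: "time": time; "joint_positions": joint angles; "joint_vel": joint speeds; "tau": joint torques, N m; "tcp_pos": TCP position; "tcp_rot": TCP orientation; "force": force on the tool from outside, world axes, zero at the start; "moment": the same for the moment, N m; "width": opening from 0.0 (shut) to 1.0 (fully open).
Only numpy, scipy, OpenCV 4.12 (cv2) and the standard library are available. Lean on these libraries where they do the work, as an engineer would, in place of code of your own. Each camera call takes 0.05 s, during which the arm holds its last target. There are 200 camera calls.

TASK

Flick the trolley's red brake pedal up to release it, roll the trolley along its track to the yellow station, and push the pedal down until it locks there. The trolley's sprung pin drops into its slot a little to one side or the other of the yellow strip (within about 15 mm), so feel for the slot by sliding the trolley under light pressure: never force the pedal or drag the trolley hard against the pin. Keep the jar standing on the trolley, leave the other things on the bench where they are, and let go at the end.

Things in the scene. Friction and masses are not known exactly. Their poses are not given: they have to be found in the camera images.
- trolley (a joint): position of the blue trolley (deck 140 x 120 mm, top face 66 mm above the bench) along the track's y axis, m; 0 at the middle station where it starts locked, positive towards the track's +y end, range -0.172 to 0.172. Rolling takes about 2 N
- brake_pedal (a joint): pedal angle, rad: 0 fully raised (its spring holds it so, tip pointing 34 degrees up towards the robot), grows as pressed; 0.72 locked (7 degrees below level), stop 0.76. Spring: 2 to 3 N at the tip. Over the slot it stiffens from 0.43, clicks past a detent at 0.58 (about 12 N at the tip) and stays down. To release, lift the tip with 6 to 8 N past the detent (below 0.43); the spring raises it on
- pedal_grip (a point): middle of the pedal's red tip, a bar 18 mm wide along the track, 14 mm thick, 36 mm long, easily pinched from above across its 18 mm (free space round it); 92 mm from the pedal's hinge axis; 59 mm above the bench when locked, 122 mm when raised. y axis along the track; the others turn with the pedal
- pedal_hinge (a point): middle of the pedal's hinge pin on the trolley's front edge, 70 mm above the bench; axes are the track's: x away from the pedal (pedal tip lies towards -x), y along the track (the hinge axis, also the trolley's rolling direction), z up
- trolley_centre (a point): centre line of the trolley, straight behind the pedal, at deck-top height (66 mm); axes are the track's
- lock_pin: sprung brass pin 8 mm thick, flat end, on the pedal's lower arm, in the pedal's plane; origin 30 mm below the hinge when locked. Pressing the pedal swings it under the trolley, away from the robot; at 0.30 rad it meets a station's latch plate. Beside the slot its spring makes the tip force grow from 5 N to 11 N at 0.42 rad, then the pedal goes hard. Over 45 N on the pin (some 22 N on the tip) damages it
- track: plywood board 162 x 490 x 12 mm with two aluminium rails, screwed to the bench; origin on the bench below the middle station, x away from the pedal side, y along the rails, z up
- yellow_station: yellow metal hood 120 mm long on the board over a latch plate, with a yellow strip 130 x 16 x 3 mm on the bench in front; origin on the bench at the track's x = 0, on the strip's line, axes as the track. The 12 mm wide slot in the plate is 5 to 16 mm to one side or the other of that line (differs each time, black on black under the hood, hardly seen); the plate reaches 25 mm to both sides
- grey_station: the same in grey, the wrong station, on the other side of the middle one
- nail_jar: glass jar with black lid, 62 mm wide, 80 mm tall, standing loose on the trolley's deck; origin at the centre of its underside
- tape_roll: bystander: roll of masking tape, 96 mm across, 25 mm high, lying flat; origin at the centre of its underside
- sanding_block: bystander: wooden sanding block 97 x 125 x 36 mm; origin at the centre of its underside
- hole_saw: bystander: red hole saw on its arbor, the one on the robot's right, 39 mm across, 64 mm tall, standing; origin at the centre of its underside
- tape_measure: bystander: yellow tape measure 71 x 86 x 66 mm; origin at the centre of its underside
Mind the look-alikes: they are no part of the job. Leave any blue, orange or purple look-alike of the nail_jar alone.

How it is judged (in metres and radians):
On the way, in this order (a step that is already met when the one before it is completed fails the run):
1. the brake pedal is flicked up (below 0.25 rad) while the trolley is still within 30 mm of the middle station (value of joint brake_pedal below 0.25 rad and value of joint trolley between -0.03 and 0.03 m), for 0.1 s.
2. the trolley is rolled to within 35 mm of the yellow strip's line (y of trolley_centre in the frame of yellow_station between -0.035 and 0.035 m), for 0.1 s.
At the end, for the whole second after the job is handed in: the trolley stands within 20 mm of the yellow strip's line (in the slot) with the brake pedal latched down (over 0.64 rad), the jar upright and at rest on the trolley's deck (value of joint brake_pedal above 0.64 rad and y of trolley_centre in the frame of yellow_station between -0.02 and 0.02 m and angle between nail_jar's own z axis and vertical below 0.2 rad and z of nail_jar in the frame of trolley_centre between -0.01 and 0.01 m and linear speed of nail_jar below 0.02 m/s); the robot touches nothing.
It fails at once if the lock pin is loaded with more than 45 N (contact force between lock_pin and anything else above 45 N).
It fails at once if the jar tips over 0.35 rad (angle between nail_jar's own z axis and vertical above 0.35 rad).
It fails at once if a bystander is moved more than 20 mm (distance of any of tape_roll, sanding_block, hole_saw, tape_measure from where it was at the start of the episode above 0.02 m).
It also fails if it takes over 54 s, if anything falls off the work surface, if the arm or the gripper's body presses on something with over 40 N, if the wrist force passes 120 N, or if a joint passes its speed limit or range.

## Working session

There is one attempt and no reset: what is moved stays moved. The work goes in short steps, Python scripts to look and compute and a shell command to move; the robot and the scene stay as the last step left them, time stands still between calls to the robot, and variables do not carry over. Pictures are saved under pics/ and viewed, about 8 in all and at most 12, crops included, and the job is handed in when it is done.

```bash
mkdir -p pics; ls; python3 - <<'E'
from workcell import env
import cv2,numpy as np
o=env.get_obs(); print({k:np.round(v,3) for k,v in o.items()})
for n in("scene","top","wrist"):
    m=env.camera_model(n); print(n,m)
    im=env.capture(n); cv2.imwrite(f"pics/{n}0.png",im[...,::-1])
E
```

```text
pics
{'time': np.float64(0.0), 'joint_positions': array([ 1.119,  0.207,  1.543,  0.   ,  1.393, -0.151]), 'joint_vel': array([ 0.002,  0.   , -0.002,  0.   ,  0.002,  0.   ]), 'tau': array([-2.0000e-03, -3.7088e+01, -2.8141e+01,  6.9000e-02,  3.6000e-02,
       -0.0000e+00]), 'tcp_pos': array([170.583, 548.342, 229.3  ]), 'tcp_rot': array([ 0.7  , -0.107,  0.106, -0.698]), 'force': array([ 0.303,  0.252, -0.33 ]), 'moment': array([-0.041,  0.014, -0.006]), 'width': np.float64(1.004)}
scene {'fovy': 44.783182578617435, 'cx': 310.22765585663313, 'cy': 240.35112600497177, 'R': array([[ 0.85111651, -0.52491866,  0.0078157 ],
       [-0.35206922, -0.58177097, -0.73320516],
       [ 0.38942001,  0.62129136, -0.67996258]]), 't': array([-492.64699598,  290.4474172 , 1304.15043581])}
top {'fovy': 48.0419656701617, 'cx': 315.365839800433, 'cy': 238.3261297626141, 'R': array([[-0.01257173, -0.99986238,  0.0108249 ],
       [-0.98678144,  0.01065656, -0.16170599],
       [ 0.16156838, -0.01271473, -0.98677961]]), 't': array([  16.65737072,  610.35928813, 1194.68697107])}
wrist {'fovy': 63.271443000794314, 'cx': 317.69174273951506, 'cy': 237.57463118302468, 'R': array([[ 0.29769889,  0.95465814, -0.00179151],
       [ 0.92108352, -0.28673471,  0.26341669],
       [ 0.2509592 , -0.08006898, -0.96468049]]), 't': array([-573.23470476,  -28.33425106,  391.792505  ])}
```

View pics/top0.png

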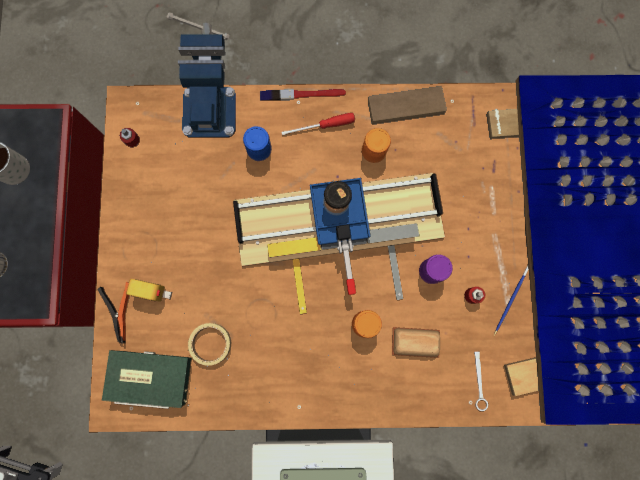

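View pics/scene0.png

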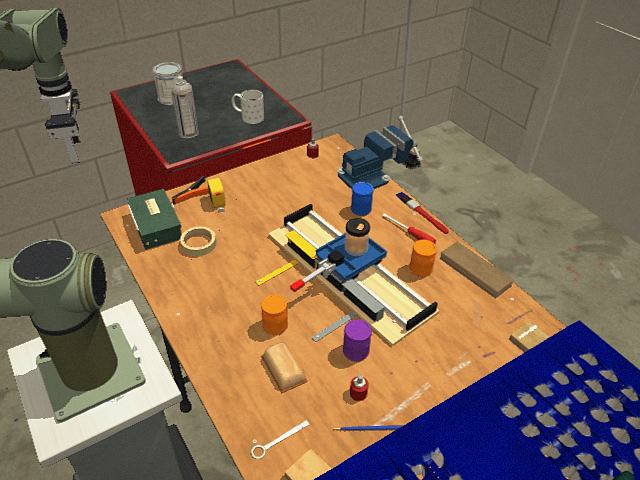

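The top picture shows the trolley at about (340,210) with the black-lidded jar on it at (337,197). The pedal's red tip is at (351,286), the yellow strip runs (296,260)–(303,313) and the grey strip is at (397,273).

- **Could be taken for the red tip:** the hole saws at (475,295) and (129,137), and the screwdriver at (337,123).
- **Could be taken for the jar:** blue (257,143), orange (376,144) and (367,324), purple (436,268).
- **Could be taken for the yellow station:** the tape measure at (146,290).

I choose the tip at (351,286) and will check it in a close crop.

```bash
cat > h.py <<'E'
from workcell import env
import cv2,numpy as np
from scipy.spatial.transform import Rotation as Ro
def ray(m,px,z):
    f=240/np.tan(np.radians(m["fovy"]/2)); R=np.array(m["R"]);t=np.array(m["t"])
    c=-R.T@t; d=R.T@np.array([(px[0]-m["cx"])/f,(px[1]-m["cy"])/f,1]); return c+d*(z-c[2])/d[2]
def proj(m,X):
    f=240/np.tan(np.radians(m["fovy"]/2)); p=np.array(m["R"])@X+m["t"]; return np.array([m["cx"],m["cy"]])+f*p[:2]/p[2]
def st():
    o=env.get_obs(); R=Ro.from_quat(o["tcp_rot"]).as_matrix(); return o,R
E
python3 - <<'E'
from h import *
m=env.camera_model("top"); im=cv2.imread("pics/top0.png"); hsv=cv2.cvtColor(im,cv2.COLOR_BGR2HSV)
def comp(mask,box):
    x0,y0,x1,y1=box; k=np.zeros(mask.shape,np.uint8); k[y0:y1,x0:x1]=mask[y0:y1,x0:x1]
    pts=np.argwhere(k)[:,::-1].astype(np.float32); return pts
H,S,V=cv2.split(hsv)
red=comp(((H<6)|(H>174))&(S>150)&(V>90),(335,270,365,300)); print("red n",len(red),red.mean(0),ray(m,red.mean(0),62))
yel=comp((H>22)&(H<32)&(S>180)&(V>120),(290,262,312,318))
for nm,p,z in(("red",red,62),("strip",yel,3)):
    W=np.array([ray(m,q,z)[:2] for q in p]); c=W.mean(0); u,s,v=np.linalg.svd(W-c); print(nm,len(p),c,v[0],np.degrees(np.arctan2(v[0][1],v[0][0])), (W-c)@v[0] @np.zeros(1) if 0 else np.ptp((W-c)@v[0]))
g=comp((S<60)&(V>80)&(V<190),(385,248,410,302)); W=np.array([ray(m,q,3)[:2] for q in g]); print("grey",len(g),W.mean(0))
for q in((239,243),(441,222)): print("board",ray(m,q,12)) 
o,R=st(); print("tool axes cols\n",R.round(3))
cv2.imwrite("pics/crop1.png",cv2.resize(im[160:330,225:455],None,fx=3.4,fy=3.4,interpolation=cv2.INTER_CUBIC))
E
```

```text
red n 122 [350.58197 286.16394] [498.27039185 -68.39157587  62.        ]
red 122 [498.28332126 -68.39053408] [-0.99043192 -0.13800219] -172.0677418039562 34.70679613004591<stdin>:10: RuntimeWarning: Mean of empty slice.
  ret = ret.dtype.type(ret / rcount)
Traceback (most recent call last):
numpy.linalg.LinAlgError: 1-dimensional array given. Array must be at least two-dimensional
```

```bash
python3 - <<'E'
from h import *
m=env.camera_model("top"); im=cv2.imread("pics/top0.png"); hsv=cv2.cvtColor(im,cv2.COLOR_BGR2HSV).astype(int)
print(hsv[290,300],hsv[275,394],hsv[290,320])
def fit(nm,px,box,z,tol):
    x0,y0,x1,y1=box; k=(np.abs(hsv[y0:y1,x0:x1]-hsv[px[1],px[0]])<tol).all(2)
    W=np.array([ray(m,(q[1]+x0,q[0]+y0),z)[:2] for q in np.argwhere(k)]); c=W.mean(0); v=np.linalg.svd(W-c)[2][0]
    print(nm,len(W),c.round(1),"ang",np.degrees(np.arctan2(v[1],v[0])).round(1),"len",np.ptp((W-c)@v).round(1))
fit("yellow",(300,290),(288,262,312,318),3,(4,45,45)); fit("grey",(394,275),(385,250,408,303),3,(20,40,40))
for q in((241,264),(443,237)): print("board front corners",ray(m,q,12)) 
o,R=st(); print("tool axes cols\n",R.round(3))
cv2.imwrite("pics/crop1.png",cv2.resize(im[160:330,225:455],None,fx=3.4,fy=3.4,interpolation=cv2.INTER_CUBIC))
E
```

```text
[ 25 167 214] [ 30  12 146] [ 13 146 180]
yellow 295 [496.6  47.6] ang -172.6 len 110.0
grey 299 [ 526.4 -180.7] ang -172.6 len 111.0
board front corners [557.18642159 185.25768656  12.        ]
board front corners [ 616.58378619 -295.85384459   12.        ]
tool axes cols
 [[ 0.955 -0.001  0.297]
 [-0.297 -0.002  0.955]
 [-0.    -1.    -0.002]]
```

View pics/crop1.png

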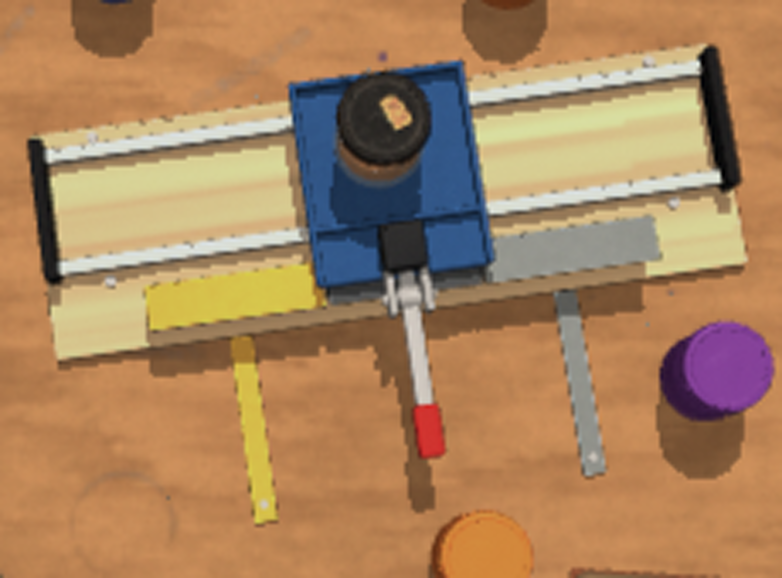

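The crop confirms the choice: the red tip is on the trolley's pedal, the yellow strip is to its left (+y) and the grey one to its right. The track is turned about 7.2°. The tip is at about (498,-68) and the yellow line is +115 mm along the track, in direction (-0.125,0.992). I'll reach over with the jaws turned along the track.

```bash
python3 -m crank '[{"xyz":[0.03,-0.052,0],"spin":0.043},{"xyz":[0.03,-0.052,0],"spin":0.043},{"xyz":[0.03,-0.052,0],"spin":0.043},{"xyz":[0.03,-0.052,0],"spin":0.043},{"xyz":[0.03,-0.052,0],"spin":0.043},{"xyz":[0.03,-0.052,0],"spin":0.043},{"xyz":[0.03,-0.052,0],"spin":0.043},{"xyz":[0.03,-0.052,0],"spin":0.043},{"xyz":[0.025,-0.05,0],"spin":0.043},{"xyz":[0.02,-0.04,0],"spin":0.043}]' 0.05
```

```text
time: 1.4
tcp_pos: [459.1, 27.9, 227.6]
tcp_rot: [0.706, 0.054, -0.052, -0.705]
force: [0.5, 1.1, 0.0]
width: 0.525
```

```bash
python3 -m crank '[{"xyz":[0.01,-0.025,-0.01],"spin":-0.025},{"xyz":[0.01,-0.025,-0.02],"spin":0},{"xyz":[0.01,-0.025,-0.02],"spin":0},{"xyz":[0.009,-0.021,-0.02],"spin":0},{"xyz":[0,0,-0.01],"spin":0},{"xyz":[0,0,0],"spin":0},{"xyz":[0,0,0],"spin":0},{"xyz":[0,0,0],"spin":0},{"xyz":[0,0,0],"spin":0},{"xyz":[0,0,0],"spin":0}]' 
python3 - <<'E'
from h import *
o,R=st(); m=env.camera_model("wrist"); im=env.capture("wrist")[...,::-1].copy(); cv2.imwrite("pics/w1.png",im)
print(o["tcp_pos"],o["force"],np.degrees(np.arctan2(R[1,0],R[0,0])))
hsv=cv2.cvtColor(im,cv2.COLOR_BGR2HSV); H,S,V=cv2.split(hsv); k=(((H<6)|(H>174))&(S>150)&(V>80)).astype(np.uint8)
n,l,s,c=cv2.connectedComponentsWithStats(k)
for i in range(1,n):
    if s[i][4]>150: print(s[i],c[i],ray(m,c[i],66))
E
```

```text
time: 2.65
tcp_pos: [500.0, -72.1, 147.1]
tcp_rot: [0.706, 0.045, -0.041, -0.705]
force: [0.0, 0.2, -0.5]
width: 0.534
[500.01569991 -72.14876048 147.07206147] [ 0.02785974  0.22939211 -0.51898136] 6.944297119956799
[ 311  225   29   56 1489] [325.12290128 252.61182001] [498.58266967 -68.78951672  66.        ]
```

View pics/w1.png

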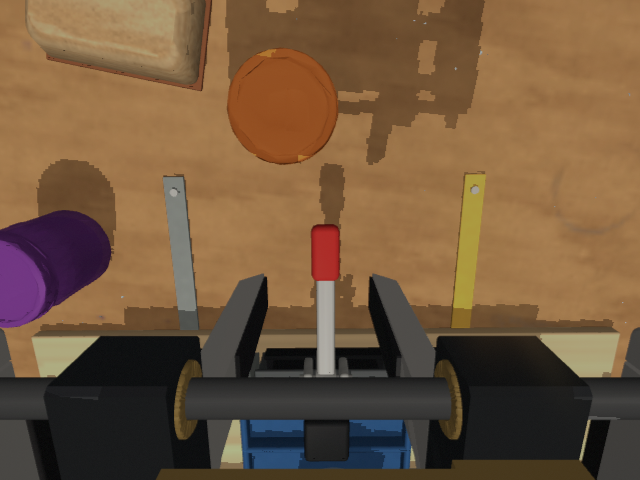

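The wrist view shows the red tip at (325,253) centred between the open fingers, with the strips at (182,250) and (468,250). It is at (498.5,-69), which agrees with the top view. I'll go down and pinch.

```bash
python3 -m crank '[{"xyz":[-0.001,0.003,-0.02],"spin":0},{"xyz":[0,0,-0.02],"spin":0},{"xyz":[0,0,-0.02],"spin":0},{"xyz":[0,0,-0.015],"spin":0},{"xyz":[0,0,-0.008],"spin":0},{"xyz":[0,0,0],"spin":0},{"xyz":[0,0,0],"spin":0},{"xyz":[0,0,0],"spin":0},{"xyz":[0,0,0],"spin":0},{"xyz":[0,0,0],"spin":0}]' && python3 -m crank '[{"xyz":[0,0,0],"spin":0},{"xyz":[0,0,0],"spin":0},{"xyz":[0,0,0],"spin":0},{"xyz":[0,0,0],"spin":0},{"xyz":[0,0,0],"spin":0},{"xyz":[0,0,0],"spin":0},{"xyz":[0,0,0],"spin":0},{"xyz":[0,0,0],"spin":0},{"xyz":[0,0,0],"spin":0},{"xyz":[0,0,0],"spin":0}]' 0.008
```

```text
time: 3.95
tcp_pos: [502.5, -70.1, 65.5]
tcp_rot: [0.707, 0.048, -0.038, -0.704]
force: [0.5, 0.6, 0.1]
width: 0.531
time: 5.2
tcp_pos: [502.5, -69.4, 65.6]
tcp_rot: [0.707, 0.048, -0.038, -0.704]
force: [-0.2, 1.3, 0.2]
width: 0.184
```

```bash
python3 -m crank '[{"xyz":[0,0,0.006],"spin":0},{"xyz":[0,0,0.006],"spin":0},{"xyz":[0,0,0.006],"spin":0},{"xyz":[0.0007,0.0001,0.006],"spin":0},{"xyz":[0.001,0.0001,0.006],"spin":0},{"xyz":[0.0015,0.0002,0.006],"spin":0},{"xyz":[0.002,0.0002,0.006],"spin":0},{"xyz":[0.0026,0.0003,0.006],"spin":0},{"xyz":[0.003,0.0004,0.006],"spin":0},{"xyz":[0,0,0],"spin":0}]'
```

```text
time: 6.45
tcp_pos: [515.4, -67.7, 122.6]
tcp_rot: [0.707, 0.049, -0.037, -0.705]
force: [2.9, 1.3, -1.7]
width: 0.192
```

```bash
python3 -m crank '[{"xyz":[-0.0005,0.004,0],"spin":0},{"xyz":[-0.001,0.008,0],"spin":0},{"xyz":[-0.0015,0.012,0],"spin":0},{"xyz":[-0.0015,0.012,0],"spin":0},{"xyz":[-0.0015,0.012,0],"spin":0},{"xyz":[-0.0015,0.012,0],"spin":0},{"xyz":[-0.0015,0.012,0],"spin":0},{"xyz":[-0.001,0.008,0],"spin":0},{"xyz":[-0.0005,0.004,0],"spin":0},{"xyz":[0,0,0],"spin":0}]'
python3 - <<'E'
from h import *
o,R=st(); im=env.capture("top")[...,::-1].copy(); print(o["tcp_pos"],o["force"],"ey",o["tcp_pos"]@[-.125,.992,0])
cv2.imwrite("pics/t2.png",cv2.resize(im[160:330,225:455],None,fx=3.4,fy=3.4,interpolation=cv2.INTER_CUBIC))
E
```

```text
time: 7.7
tcp_pos: [503.9, 21.4, 122.8]
tcp_rot: [0.708, 0.05, -0.037, -0.704]
force: [3.9, 0.8, -2.9]
width: 0.19
[503.89838317  21.44471676 122.83140696] [ 3.86789847  0.79341168 -2.94800032] ey -41.71413886946159
```

View pics/t2.png

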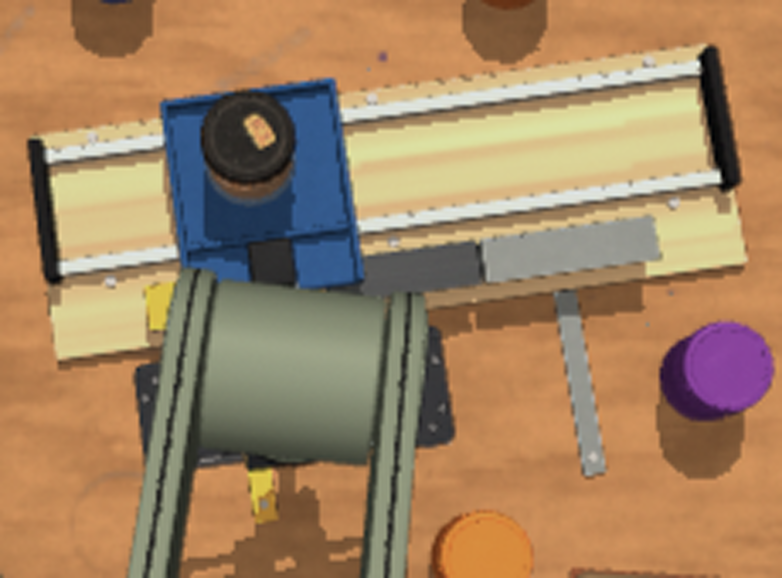

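The trolley has rolled with the jar standing on it, and the yellow strip is under the gripper. By the pose it is about 27 mm short of the line. I'll close the gap to about 20 mm and press lightly, stopping before the pin reaches the plate.

```bash
python3 -m crank '[{"xyz":[-0.0005,0.004,0],"spin":0},{"xyz":[-0.0005,0.004,0],"spin":0},{"xyz":[-0.0029,-0.0004,-0.005],"spin":0},{"xyz":[-0.0025,-0.0003,-0.005],"spin":0},{"xyz":[-0.0021,-0.0003,-0.005],"spin":0},{"xyz":[-0.0017,-0.0002,-0.005],"spin":0},{"xyz":[0,0,0],"spin":0},{"xyz":[0,0,0],"spin":0},{"xyz":[0,0,0],"spin":0},{"xyz":[0,0,0],"spin":0}]'; cat > s.py <<'E'
from h import *
o,R=st(); p=o["tcp_pos"]; h=577.2-p@[.992,.125,0]; z=p[2]-76; e=np.arctan2(z,h)
print("rel line",(p@[-.125,.992,0]+15).round(1),"theta",(0.593-e).round(3),"r",np.hypot(h,z).round(1),"F",o["force"].round(1),"M",o["moment"].round(2),"t",o["time"])
E
python3 s.py
```

```text
time: 9.0
tcp_pos: [494.8, 28.0, 107.8]
tcp_rot: [0.708, 0.051, -0.035, -0.703]
force: [2.0, -0.7, 0.6]
width: 0.192
rel line -19.1 theta 0.227 r 88.8 F [ 2.  -0.7  0.6] M [ 0.09 -0.2   0.18] t 9.0
```

```bash
python3 -m crank '[{"xyz":[-0.0014,-0.0002,-0.004],"spin":0},{"xyz":[-0.001,-0.0001,-0.004],"spin":0},{"xyz":[-0.0008,-0.0001,-0.003],"spin":0},{"xyz":[0,0,0],"spin":0},{"xyz":[0,0,0],"spin":0},{"xyz":[0,0,0],"spin":0},{"xyz":[0,0,0],"spin":0},{"xyz":[0,0,0],"spin":0},{"xyz":[0,0,0],"spin":0},{"xyz":[0,0,0],"spin":0}]'; python3 s.py
```

```text
time: 10.25
tcp_pos: [491.2, 27.5, 98.1]
tcp_rot: [0.708, 0.051, -0.036, -0.703]
force: [-0.7, -0.2, 3.2]
width: 0.189
rel line -19.1 theta 0.343 r 89.3 F [-0.7 -0.2  3.2] M [ 0.1  -0.1   0.19] t 10.25
```

```bash
python3 -m crank '[{"xyz":[-0.0005,0,-0.002],"spin":0},{"xyz":[-0.0005,0,-0.002],"spin":0},{"xyz":[0,0,0],"spin":0},{"xyz":[0,0,0],"spin":0},{"xyz":[0,0,0],"spin":0},{"xyz":[0,0,0],"spin":0},{"xyz":[0,0,0],"spin":0},{"xyz":[0,0,0],"spin":0},{"xyz":[0,0,0],"spin":0},{"xyz":[0,0,0],"spin":0}]'; python3 s.py
```

```text
time: 11.5
tcp_pos: [490.5, 27.4, 95.5]
tcp_rot: [0.708, 0.051, -0.036, -0.703]
force: [-1.2, -0.2, 3.6]
width: 0.189
rel line -19.1 theta 0.373 r 89.4 F [-1.2 -0.2  3.6] M [0.11 0.01 0.18] t 11.5
```

```bash
python3 -m crank '[{"xyz":[-0.0003,0,-0.002],"spin":0},{"xyz":[-0.0003,0,-0.002],"spin":0},{"xyz":[0,0,0],"spin":0},{"xyz":[0,0,0],"spin":0},{"xyz":[0,0,0],"spin":0},{"xyz":[0,0,0],"spin":0},{"xyz":[0,0,0],"spin":0},{"xyz":[0,0,0],"spin":0},{"xyz":[0,0,0],"spin":0},{"xyz":[0,0,0],"spin":0}]'; python3 s.py
```

```text
time: 12.75
tcp_pos: [490.2, 27.4, 94.4]
tcp_rot: [0.708, 0.051, -0.036, -0.703]
force: [-1.0, 0.5, 4.7]
width: 0.189
rel line -19.1 theta 0.385 r 89.4 F [-1.   0.5  4.7] M [0.15 0.11 0.15] t 12.75
```

```bash
python3 -m crank '[{"xyz":[-0.0001,0.001,-0.0003],"spin":0},{"xyz":[-0.0001,0.001,-0.0003],"spin":0},{"xyz":[-0.0001,0.001,-0.0003],"spin":0},{"xyz":[-0.0001,0.001,-0.0003],"spin":0},{"xyz":[-0.0001,0.001,-0.0003],"spin":0},{"xyz":[-0.0001,0.001,-0.0003],"spin":0},{"xyz":[-0.0001,0.001,-0.0003],"spin":0},{"xyz":[-0.0001,0.001,-0.0003],"spin":0},{"xyz":[-0.0001,0.001,-0.0003],"spin":0},{"xyz":[-0.0001,0.001,-0.0003],"spin":0}]'; python3 s.py
```

```text
time: 14.0
tcp_pos: [490.2, 27.8, 94.4]
tcp_rot: [0.715, 0.051, -0.036, -0.697]
force: [-1.3, -4.7, 5.4]
width: 0.189
rel line -18.7 theta 0.386 r 89.3 F [-1.3 -4.7  5.4] M [-0.19  0.24  0.17] t 14.0
```

```bash
python3 -m crank '[{"xyz":[-0.0002,0.002,0],"spin":0},{"xyz":[-0.0002,0.002,0],"spin":0},{"xyz":[-0.0002,0.002,0],"spin":0},{"xyz":[-0.0002,0.002,0],"spin":0},{"xyz":[0,0,0],"spin":0},{"xyz":[0,0,0],"spin":0},{"xyz":[0,0,0],"spin":0},{"xyz":[0,0,0],"spin":0},{"xyz":[0,0,0],"spin":0},{"xyz":[0,0,0],"spin":0}]'; python3 s.py
```

```text
time: 15.25
tcp_pos: [489.9, 30.4, 94.6]
tcp_rot: [0.718, 0.051, -0.036, -0.693]
force: [0.2, -2.1, 5.3]
width: 0.189
rel line -16.1 theta 0.383 r 89.4 F [ 0.2 -2.1  5.3] M [0.12 0.09 0.16] t 15.25
```

```bash
python3 -m crank '[{"xyz":[-0.0003,0.0025,0],"spin":0},{"xyz":[-0.0003,0.0025,0],"spin":0},{"xyz":[-0.0003,0.0025,0],"spin":0},{"xyz":[-0.0003,0.0025,0],"spin":0},{"xyz":[0,0,0],"spin":0},{"xyz":[0,0,0],"spin":0},{"xyz":[0,0,0],"spin":0},{"xyz":[0,0,0],"spin":0},{"xyz":[0,0,0],"spin":0},{"xyz":[0,0,0],"spin":0}]'; python3 s.py
```

```text
time: 16.5
tcp_pos: [488.8, 38.9, 94.7]
tcp_rot: [0.72, 0.051, -0.036, -0.692]
force: [0.0, -2.8, 4.5]
width: 0.188
rel line -7.5 theta 0.382 r 89.4 F [ 0.  -2.8  4.5] M [0.15 0.07 0.21] t 16.5
```

```bash
python3 -m crank '[{"xyz":[-0.0003,0,-0.003],"spin":0},{"xyz":[-0.0003,0,-0.003],"spin":0},{"xyz":[0,0,0],"spin":0},{"xyz":[0,0,0],"spin":0},{"xyz":[0,0,0],"spin":0},{"xyz":[-0.0001,0.001,0],"spin":0},{"xyz":[-0.0002,0.0015,0],"spin":0},{"xyz":[-0.0003,0.002,0],"spin":0},{"xyz":[0,0,0],"spin":0},{"xyz":[0,0,0],"spin":0}]'; python3 s.py
```

```text
time: 17.75
tcp_pos: [488.4, 39.6, 93.2]
tcp_rot: [0.723, 0.052, -0.037, -0.688]
force: [-0.2, -3.4, 3.7]
width: 0.191
rel line -6.7 theta 0.399 r 89.4 F [-0.2 -3.4  3.7] M [-0.03  0.22  0.18] t 17.75
```

```bash
python3 -m crank '[{"xyz":[-0.0003,0,-0.003],"spin":0},{"xyz":[-0.0003,0,-0.003],"spin":0},{"xyz":[-0.0002,0,-0.003],"spin":0},{"xyz":[0,0,-0.003],"spin":0},{"xyz":[0,0,-0.001],"spin":0},{"xyz":[0,0,-0.001],"spin":0},{"xyz":[0,0,-0.001],"spin":0},{"xyz":[0,0,-0.001],"spin":0},{"xyz":[0,0,-0.001],"spin":0},{"xyz":[0,0,-0.001],"spin":0}]'; python3 s.py
```

```text
time: 19.0
tcp_pos: [487.2, 39.4, 86.2]
tcp_rot: [0.724, 0.051, -0.039, -0.687]
force: [-3.7, -2.8, 11.4]
width: 0.189
rel line -6.8 theta 0.479 r 89.5 F [-3.7 -2.8 11.4] M [-0.14  0.59  0.11] t 19.0
```

```bash
python3 -m crank '[{"xyz":[0.0002,0,0.002],"spin":0},{"xyz":[0.0002,0,0.002],"spin":0},{"xyz":[-0.0003,0.0025,0],"spin":0},{"xyz":[-0.0003,0.0025,0],"spin":0},{"xyz":[-0.0003,0.0025,0],"spin":0},{"xyz":[-0.0003,0.0025,0],"spin":0},{"xyz":[-0.0003,0.0025,0],"spin":0},{"xyz":[0,0,0],"spin":0},{"xyz":[0,0,0],"spin":0},{"xyz":[0,0,0],"spin":0}]'; python3 s.py
```

```text
time: 20.25
tcp_pos: [487.6, 44.2, 90.7]
tcp_rot: [0.73, 0.053, -0.04, -0.68]
force: [1.3, -3.5, 5.2]
width: 0.193
rel line -2.1 theta 0.428 r 89.2 F [ 1.3 -3.5  5.2] M [-0.14  0.17  0.21] t 20.25
```

```bash
python3 -m crank '[{"xyz":[-0.0002,0,-0.002],"spin":0},{"xyz":[-0.0004,0.003,-0.0005],"spin":0},{"xyz":[-0.0004,0.003,-0.0005],"spin":0},{"xyz":[-0.0004,0.003,-0.0005],"spin":0},{"xyz":[-0.0004,0.003,-0.0005],"spin":0},{"xyz":[0,0,0],"spin":0},{"xyz":[0,0,0],"spin":0},{"xyz":[0,0,0],"spin":0},{"xyz":[0,0,0],"spin":0},{"xyz":[0,0,0],"spin":0}]'; python3 s.py
```

```text
time: 21.5
tcp_pos: [486.0, 51.2, 88.2]
tcp_rot: [0.734, 0.052, -0.04, -0.676]
force: [-0.4, -1.6, 2.8]
width: 0.19
rel line 5.1 theta 0.456 r 89.5 F [-0.4 -1.6  2.8] M [-0.13 -0.16 -0.  ] t 21.5
```

Fz fell to 2.8 N at a lower z than before, so the pin has probably dropped into the slot at about +5 mm. I'll press on gently to check.

```bash
python3 -m crank '[{"xyz":[0,0,-0.003],"spin":0},{"xyz":[0,0,-0.003],"spin":0},{"xyz":[0,0,-0.003],"spin":0},{"xyz":[0,0,-0.002],"spin":0},{"xyz":[0,0,-0.001],"spin":0},{"xyz":[0,0,0],"spin":0},{"xyz":[0,0,0],"spin":0},{"xyz":[0,0,0],"spin":0},{"xyz":[0,0,0],"spin":0},{"xyz":[0,0,0],"spin":0}]'; python3 s.py
```

```text
time: 22.75
tcp_pos: [484.5, 51.0, 77.7]
tcp_rot: [0.734, 0.051, -0.042, -0.676]
force: [-1.1, -2.3, 4.7]
width: 0.193
rel line 5.0 theta 0.574 r 90.3 F [-1.1 -2.3  4.7] M [-0.03  0.    0.09] t 22.75
```

It went well past the hard stop with a low force, so it is in the slot. Now I'll press through the detent. The locked TCP height was 65.5 at the start.

```bash
python3 -m crank '[{"xyz":[0,0,-0.003],"spin":0},{"xyz":[0,0,-0.003],"spin":0},{"xyz":[0,0,-0.003],"spin":0},{"xyz":[0,0,-0.003],"spin":0},{"xyz":[0,0,-0.003],"spin":0},{"xyz":[0,0,-0.002],"spin":0},{"xyz":[0,0,0],"spin":0},{"xyz":[0,0,0],"spin":0},{"xyz":[0,0,0],"spin":0},{"xyz":[0,0,0],"spin":0}]'; python3 s.py
```

```text
time: 24.0
tcp_pos: [484.5, 51.1, 61.9]
tcp_rot: [0.734, 0.05, -0.042, -0.676]
force: [1.1, -1.9, 2.8]
width: 0.189
rel line 5.1 theta 0.748 r 91.3 F [ 1.1 -1.9  2.8] M [ 0.01 -0.18 -0.06] t 24.0
```

```bash
python3 -m crank '[{"xyz":[0,0,0],"spin":0},{"xyz":[0,0,0],"spin":0},{"xyz":[0,0,0],"spin":0},{"xyz":[0,0,0],"spin":0},{"xyz":[0,0,0],"spin":0},{"xyz":[0,0,0],"spin":0},{"xyz":[0,0,0],"spin":0},{"xyz":[0,0,0],"spin":0},{"xyz":[0,0,0],"spin":0},{"xyz":[0,0,0],"spin":0}]' 0.05 && python3 -m crank '[{"xyz":[0,0,0.01],"spin":0},{"xyz":[0,0,0.01],"spin":0},{"xyz":[0,0,0.015],"spin":0},{"xyz":[0,0,0.02],"spin":0},{"xyz":[0,0,0.03],"spin":0},{"xyz":[0,0,0.03],"spin":0},{"xyz":[-0.02,0,0.03],"spin":0},{"xyz":[-0.04,0,0.02],"spin":0},{"xyz":[-0.04,0,0],"spin":0},{"xyz":[-0.03,0,0],"spin":0}]'; python3 - <<'E'
from h import *
import os
o,R=st(); print(o["force"],o["width"])
for n in("top","scene"): cv2.imwrite(f"pics/{n}9.png",env.capture(n)[...,::-1])
a=cv2.imread("pics/top9.png")[150:340,190:500]; b=cv2.imread("pics/scene9.png")[190:340,230:430]
cv2.imwrite("pics/end.png",np.hstack([cv2.resize(x,(int(x.shape[1]*300/x.shape[0]),300),interpolation=cv2.INTER_CUBIC) for x in(a,b)])[:,:800+100])
im=np.hstack([cv2.resize(x,(395,int(x.shape[0]*395/x.shape[1])))[:240] for x in (a,b)]); 
cv2.imwrite("pics/a.png",cv2.resize(a,None,fx=2.5,fy=2.5,interpolation=cv2.INTER_CUBIC)); cv2.imwrite("pics/b.png",cv2.resize(b,None,fx=3.5,fy=3.5,interpolation=cv2.INTER_CUBIC))
E
```

```text
time: 25.25
tcp_pos: [481.9, 52.0, 60.2]
tcp_rot: [0.733, 0.049, -0.044, -0.677]
force: [0.0, -0.2, -0.5]
width: 0.532
time: 26.5
tcp_pos: [351.9, 51.8, 241.2]
tcp_rot: [0.734, 0.053, -0.039, -0.676]
force: [-0.0, 0.1, -0.4]
width: 0.534
[-0.0263885   0.13600411 -0.42139134] 0.5337483435070429
```

View pics/a.png

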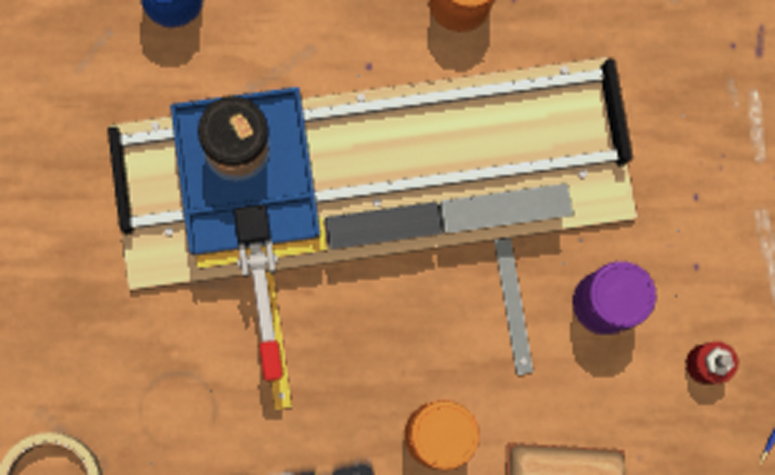

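View pics/b.png

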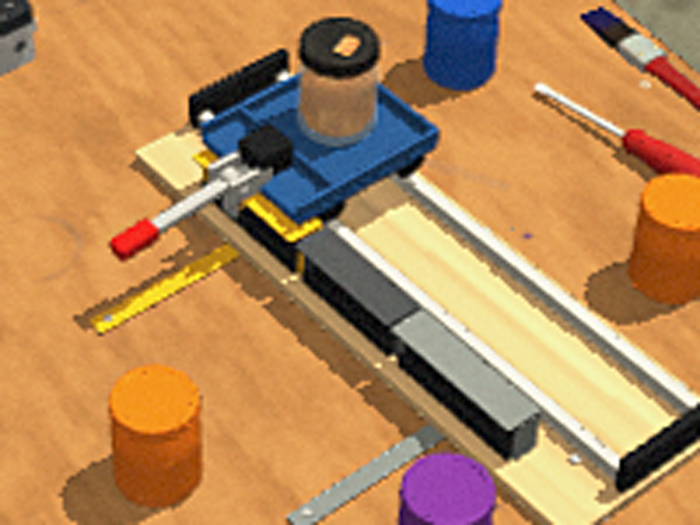

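Both pictures show the trolley over the yellow hood with the jar upright. The pedal stays down with the gripper away: red tip at (271,360) in the top crop and (135,240) in the scene crop. I'll triangulate the tip as a check, then hand in.

```bash
python3 - <<'E'
from h import *
A=[];b=[]
for n,(x0,y0,x1,y1) in (("top",(285,275,312,310)),("scene",(255,245,285,270))):
    im=cv2.imread(f"pics/{n}9.png"); H,S,V=cv2.split(cv2.cvtColor(im,cv2.COLOR_BGR2HSV)); k=((H<6)|(H>174))&(S>150)&(V>80)
    q=np.argwhere(k[y0:y1,x0:x1])[:,::-1].mean(0)+[x0,y0]; m=env.camera_model(n); p0,p1=ray(m,q,0),ray(m,q,100); d=(p1-p0)/np.linalg.norm(p1-p0)
    P=np.eye(3)-np.outer(d,d); A.append(P); b.append(P@p0)
X=np.linalg.solve(sum(A),sum(b)); print("tip",X.round(1),"rel line",(X@[-.125,.992,0]+15).round(1))
if 48<X[2]<72: env.sign_off(); print("signed off",env.get_obs()["time"])
E
```

```text
tip [482.6  50.8  63.4] rel line 5.0
the job is handed in; nothing more can be done
the job is handed in; nothing more can be done
```

The job is handed in, at about 26.6 s of robot time. The trolley is at the yellow station with the pedal locked down. There was no verdict at hand-in, so this rests on my own checks.

**What I did:** I pinched the red tip, lifted it along its arc to release the brake, and rolled the trolley to the yellow station. Then I slid it under light pressure to feel for the slot, at most about 11 N at the tip when I read it. The pin dropped in about 5 mm past the yellow line, on the +y side. I pressed the pedal through its detent, let go and backed away.

**Last checks:**
- **Pedal:** with the gripper clear, two views put the tip 63 mm above the bench. Locked is 59 mm and raised is 122 mm, so it stayed down.
- **Trolley:** the tip is 5.0 mm from the yellow line, which matches the gripper's own position reading.
- **Jar and bystanders:** the jar is upright on the deck. I noticed no bystander out of place, but the last crops did not show all of them and I did not measure them.
- **Contact:** the force on the tool was about zero.

**What disagreed:**
- My pedal angle read about 0.06 rad high while I was feeling for the slot. I went by the force drop and by the pedal moving past its hard stop.
- The tool tilted about 5° during the sideways slides, with no visible effect.

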